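# Chock and load a tin on the sprung pantry tray

### The arm

A 6-joint arm with a two-finger parallel gripper is mounted at the origin on the work surface. World frame = base frame: x ahead of the robot, y to its left, z up, the work surface at z = 0. Lengths are in m, angles in rad, forces in N, time in s.
With the tool pointing down it reaches from about 0.375 to 0.75 m from the base axis. Payload 9 kg.
Tool frame: the origin (TCP) lies at the very end of the fingers, on their centre line; the grasp point (between the pads) lies tcp_to_grasp behind it (tcp_to_grasp is the distance from the TCP to the grasp point, in m); z points along the fingers, y is the line along which they close (so a half turn about z gives the same grasp; the last joint's range is limited). The gripper opens to 85 mm and grips with 20 to 120 N. Pads are 22 mm wide; open, the fingers measure 114 mm over their backs; the gripper's body (76 mm by 85 mm) begins 54 mm behind the grasp point. The pads swing forward as they close: fully open they stand 13 mm farther back than shut.
Start: joints at [1.019, 0.104, 0.097, 1.564, 0, 1.353], TCP at [0.197, 0.567, 0.192] pointing down, gripper open.
Joint ranges: [-2.99, 2.99], [-0.84, 1.86], [-1.1, 1.16], [-1.84, 2.11], [-1.51, 1.56], [-3.14, 3.14]. Speed limits (rad/s): [2.22, 2.22, 2.57, 3.14, 3.14, 3.14].

### API

Orientations are given as a unit quaternion [x, y, z, w].
In Python, from plant import * gives the robot as it stands. The module is installed in compiled form; this text tells all that it offers.
- The arm moves only by the shell command python3 -m crank 'ROWS' [FORCE]. ROWS is a JSON object of lists of equal length, an entry for each row: "rotation": the turn, a rotation vector about the tool's x, y, z in rad, a list of three; "delta_pos": the shift along the tool's x, y, z in mm, a list of three; "hand": the finger opening in mm, from 0 to 85.4. A call has 1 to 20 rows; each row is the pose to reach, as a shift and turn from the pose commanded when the call began, along the tool's axes at that moment; what a row does not reach only later rows make up. A row lasts 1/8 s, in which the tool goes at most 62.5 mm and 10.7 degrees, less where a joint would pass 70% of its speed; a pose out of reach is approached as far as the arm can. A call with a gripper value outside its range is refused whole. The fingers move at their own pace and stop on an object; FORCE is the grip in N (left out, the last holds). Time passes only in rows, so rows that repeat a pose let the fingers close. It gives the time, the measured TCP pose, the force, the opening and the grip force at its end, in the units of the state.
- get_obs(): the state, without advancing time (a new reading comes with each control period).
- capture(name): name is "side" or "top"; returns a dict with "img" (420x560x3 uint8, blue, green, red), "camera_matrix" (3x3 intrinsics, pixels), "dist_coeffs" ([k1, k2, p1, p2, k3] as OpenCV has them; the pictures are not rectified), "extrinsics" (4x4, takes a point from camera to world coordinates). Camera axes: x right, y up, looking along -z (the intrinsics and any distortion apply to the point x, -y, -z); pixel columns grow to the right and rows downward; lengths in m; the calibration is good to about 2 mm. A picture is of the moment at which its call begins. There is no depth.
- sign_off(): hands the job in; it is judged then, once.
The state is a dict: "t": time; "q": joint angles; "dq": joint speeds; "joint_torque": joint torques, N m; "tool_pos": TCP position; "tcp_rot": TCP orientation; "contact_force": force on the tool from outside, world axes, zero at the start; "torque": the same for the moment, N m; "width": opening from 0.0 (shut) to 1.0 (fully open); "gripper_force": force on a finger pad.
Only numpy, scipy, OpenCV 4.12 (cv2) and the standard library are available. Lean on these libraries where they do the work, as an engineer would, in place of code of your own. Each camera call takes 0.05 s, during which the arm holds its last target. There are 200 camera calls.

### The job

Stock the sloping sprung tray under the wire shelf: first stand the wooden L-shaped bookend on the tray, its base pointing up the slope, and let go of it; then lay the small tin on the tray on the uphill side, pointing front to back, and let go of it only when it is lowered onto the tray and up against the edge of the bookend's base, so that it cannot roll. Both must be wholly on the tray and roughly square to it, the tin resting against the middle of the bookend; do not force the tray down to its bottom stop, and leave everything else where it is.

Things in the scene. Friction and masses are not known exactly. Their poses are not given: they have to be found in the camera images.
- lift: fixed lift, white wire shelf over the tray. Origin: on the table under the tray's middle; x from its open front (turned to the robot's left) to its back, y left, z up. Shelf underside 310 mm up, 12 mm thick, over x -45 to +117, y -148 to +148 mm; on it at the back a 60 mm high carton. Posts only at the back corners (x 108, y +-142 mm). To reach under it the gripper must lean some 35 degrees
- tray_mid (a point): middle of the grey sprung tray's top face, 95 mm above the table when empty (it sinks straight down with the tray). A flat plate without rims, 170 mm (x) by 250 mm (y), 10 mm thick. z is square to its face, x level towards the back, +y points UP the slope: it always slopes 6 degrees, the left side, seen from its front, higher. The front 40 mm is not covered by the shelf
- tray (a joint): how far the tray has sunk, in m: 0 empty, 0.06 at its bottom stop. Springs of 300 N/m (about 0.3 N of preload): the bookend sinks it about 7 mm, bookend and tin together about 20 mm
- bookend: L-shaped wooden bookend, about 0.24 kg, standing on the table. Base 70 (x) by 74 (y) by 12 mm thick; upright board 14 mm thick, 70 mm wide (x), from y -37 to -23 mm, top 75 mm above the underside. Origin: middle of the base's underside, z up, +y from the board to the base's free edge (y +37 mm), against which the tin must lie
- tin: small closed tin: cylinder 60 mm diameter, 120 mm long, about 0.42 kg, steel with a paper label. Origin at its centre, x along its axis (ends alike, any turn about x). Starts lying in the cradle. When it touches the base's free edge on the tray, its axis is 61 mm from the bookend's origin along the bookend's y and 30 mm above the tray's face
- cradle: fixed low wooden cradle on the table in which the tin lies along x: base 100 by 66 by 6 mm with two battens along x, 9 mm wide, tops 16 mm above the table, at y = -28 and +28 mm. Origin: middle of its underside. The tin's axis lies 36 mm above the table
- big_tin: bystander: larger tin standing upright, 74 mm diameter, 105 mm high, origin at the centre of its underside
- bowl: bystander: white bowl, 110 mm across, 45 mm high, origin under its centre
- carton: bystander: small cardboard box, 55 by 90 by 55 mm high, towards the robot; origin under its centre
- mug: bystander: white mug, 80 mm across, 90 mm high, handle on its +y side, origin under its centre
- jar: bystander: glass jar, 76 mm across, 110 mm high, towards the back; origin under its centre
- wood_block: bystander: flat wooden block 110 by 60 by 30 mm high (not the bookend: it has no upright board), towards the back; origin under its centre
There are look-alikes about, which are no part of the job. Leave any pink or purple look-alike of the tin alone.

How it is judged:
On the way:
1. the bookend stands on the tray, let go, while the tin is not yet on the tray (x of bookend in the frame of tray_mid between -0.055 and 0.055 m and y of bookend in the frame of tray_mid between -0.095 and 0.095 m and z of bookend in the frame of tray_mid between -0.006 and 0.006 m and angle between the y axis of bookend and the y axis of tray_mid, either way round below 0.3 rad and angle between the z axis of bookend and the z axis of tray_mid, either way round below 0.1 rad and contact force between the fingers and bookend below 0.1 N and linear speed of bookend below 0.02 m/s and not (x of tin in the frame of tray_mid between -0.1 and 0.1 m and y of tin in the frame of tray_mid between -0.14 and 0.14 m and z of tin in the frame of tray_mid between 0 and 0.2 m and z of tin in the frame of tray_mid below 0.05 m)), for 0.2 s.
At the end, for the whole second after the job is handed in: Bookend flat on the tray, base uphill (middle within 55 mm front-back, 95 mm along the slope, 17 deg of square); tin on the tray (within 35 mm front-back, 17 deg) against the base edge (axis 53-68 mm from the bookend origin, centred within 35 mm); both at rest, tray sunk over 10 mm (x of bookend in the frame of tray_mid between -0.055 and 0.055 m and y of bookend in the frame of tray_mid between -0.095 and 0.095 m and z of bookend in the frame of tray_mid between -0.006 and 0.006 m and angle between the y axis of bookend and the y axis of tray_mid, either way round below 0.3 rad and angle between the z axis of bookend and the z axis of tray_mid, either way round below 0.1 rad and x of tin in the frame of tray_mid between -0.035 and 0.035 m and z of tin in the frame of tray_mid between 0.024 and 0.036 m and y of tin in the frame of bookend between 0.053 and 0.068 m and x of tin in the frame of bookend between -0.035 and 0.035 m and angle between the x axis of tin and the x axis of tray_mid, either way round below 0.3 rad and linear speed of each of tin, bookend below 0.02 m/s and angular speed of tin below 0.2 rad/s and value of joint tray above 0.01 m); the robot touches nothing.
It fails at once if the tin is let go over the tray from above it, or on the tray with a gap of more than 15 mm to the edge of the bookend's base (x of tin in the frame of tray_mid between -0.1 and 0.1 m and y of tin in the frame of tray_mid between -0.14 and 0.14 m and z of tin in the frame of tray_mid between 0 and 0.2 m and contact force between the fingers and tin below 0.05 N and (z of tin in the frame of tray_mid above 0.042 m or y of tin in the frame of bookend above 0.077 m or y of tin in the frame of bookend below 0.04 m)).
It fails at once if the tray is pressed down to (within 7 mm of) its bottom stop (value of joint tray above 0.053 m).
It fails at once if a bystander (the larger standing tin, the bowl, the carton, the mug, the jar, the flat wooden block) is moved by more than 30 mm (distance of any of big_tin, bowl, carton, mug, jar, wood_block from where it was at the start of the episode above 0.03 m).
It also fails if it takes over 62 s, if anything falls off the work surface, if the arm or the gripper's body presses on something with over 40 N, if the wrist force passes 120 N, or if a joint passes its speed limit or range.

## Working session

There is one attempt and no reset: what is moved stays moved. The work goes in short steps, Python scripts to look and compute and a shell command to move; the robot and the scene stay as the last step left them, time stands still between calls to the robot, and variables do not carry over. Pictures are saved under pics/ and viewed, at most 10 in all, crops included, and the job is handed in when it is done.

```bash
mkdir -p pics; python3 - <<'E'
from plant import *
import cv2
print(get_obs())
try: print(tcp_to_grasp)
except Exception as e: print(e)
for n in ("top","side"):
    c=capture(n); cv2.imwrite(f"pics/{n}0.png",c["img"]); print(n,c["camera_matrix"],c["dist_coeffs"],c["extrinsics"])
E
```

```text
{'t': 0.0, 'q': array([1.01927790e+00, 1.04694099e-01, 9.64557162e-02, 1.56388484e+00,
       3.24282058e-05, 1.35308790e+00]), 'dq': array([ 4.49943331e-04,  1.42832426e-03, -1.33778911e-03, -1.17497738e-03,
       -2.11919434e-03,  8.88102874e-05]), 'joint_torque': array([-1.89416401e-04, -5.56928623e+01,  5.03646827e+01,  1.71963999e-02,
       -5.22580340e-04,  2.09536904e-05]), 'tool_pos': array([0.19636821, 0.56655436, 0.19101794]), 'tcp_rot': array([ 1.66131133e-01,  9.86103446e-01, -6.08894387e-04, -2.63955429e-04]), 'contact_force': array([-0.72224192,  0.38755745,  0.35864765]), 'torque': array([-0.02939656, -0.03509194,  0.02232352]), 'gripper_force': 0.0, 'width': 0.9993761075456522}
0.0187
top [[545.95735547   0.         283.53413575]
 [  0.         545.95735547 213.60317304]
 [  0.           0.           1.        ]] [0.04092967 0.         0.         0.         0.        ] [[-0.0068156   0.98766831 -0.15641245  0.2932591 ]
 [-0.99976176 -0.00997377 -0.0194153   0.03098253]
 [-0.0207359   0.15624286  0.98750098  1.70225534]
 [ 0.          0.          0.          1.        ]]
side [[494.76379269   0.         278.4943643 ]
 [  0.         494.76379269 210.76686699]
 [  0.           0.           1.        ]] [-0.0861034  0.         0.         0.         0.       ] [[ 0.70307935  0.40119359 -0.58713128 -0.22706904]
 [-0.7108761   0.37529236 -0.59481999 -0.71336263]
 [-0.01829208  0.83558324  0.54905924  0.80781361]
 [ 0.          0.          0.          1.        ]]
```

View pics/top0.png

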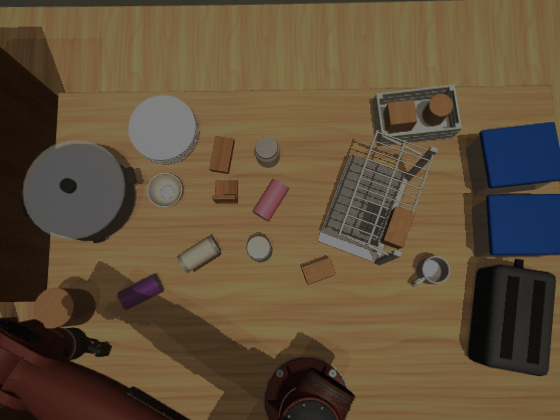

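View pics/side0.png

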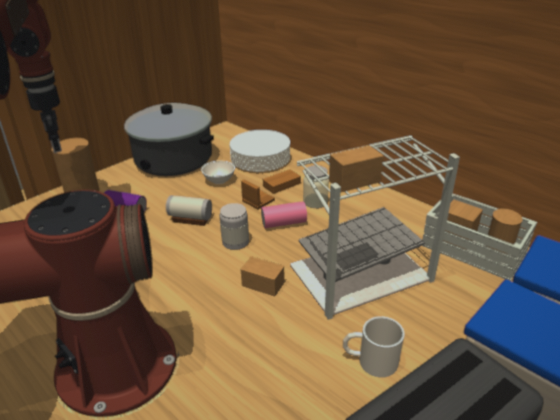

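The top view shows the bookend at (226,191), the cream tin in its cradle at (199,253), the pink look-alike at (271,200) and the lift around (375,200). The lift's open side faces left in the image. In the side view the bookend is at (258,195), the tin at (189,209) and the tray at about (362,240).

```bash
cat > h.py <<'E'
import numpy as np, cv2
from plant import *
from scipy.spatial.transform import Rotation as R
def cam(n):
    c=capture(n); return c
def ray(c,uv):
    p=cv2.undistortPoints(np.array([[uv]],float),c["camera_matrix"],np.array(c["dist_coeffs"]))[0,0]
    E=c["extrinsics"]; d=E[:3,:3]@np.array([p[0],-p[1],-1.]); return E[:3,3],d/np.linalg.norm(d)
def onz(c,uv,z):
    o,d=ray(c,uv); return o+d*(z-o[2])/d[2]
def tri(c1,u1,c2,u2):
    o1,d1=ray(c1,u1);o2,d2=ray(c2,u2)
    s=np.linalg.lstsq(np.c_[d1,-d2],o2-o1,rcond=None)[0]
    a,b=o1+s[0]*d1,o2+s[1]*d2; return (a+b)/2,np.linalg.norm(a-b)*1000
def proj(c,P):
    E=c["extrinsics"]; q=(np.atleast_2d(P)-E[:3,3])@E[:3,:3]; q=q*[1,-1,-1]
    return cv2.projectPoints(q,np.zeros(3),np.zeros(3),c["camera_matrix"],np.array(c["dist_coeffs"]))[0][:,0]
def crop(c,x0,y0,w,h,k):
    g=(255*(c["img"][y0:y0+h,x0:x0+w]/255.)**.6).astype(np.uint8)
    return cv2.resize(g,None,fx=k,fy=k,interpolation=cv2.INTER_CUBIC)
E
python3 - <<'E'
from h import *
t=cam("top");s=cam("side")
a=np.hstack([crop(t,310,125,133,145,3),crop(t,170,135,133,145,3)])
cv2.imwrite("pics/c1.png",a[:600,:798])
b=np.hstack([crop(s,290,130,180,200,3),crop(s,160,170,86,66,3)[:600] if 0 else np.vstack([crop(s,235,165,80,75,3),crop(s,155,180,80,75,3),np.zeros((150,240,3),np.uint8)])])
cv2.imwrite("pics/c2.png",b[:600,:800])
E
```

```text
(no output)
```

View pics/c1.png

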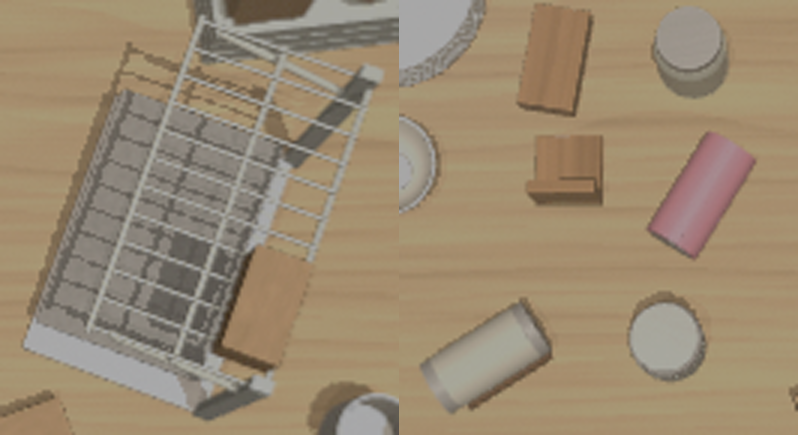

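View pics/c2.png

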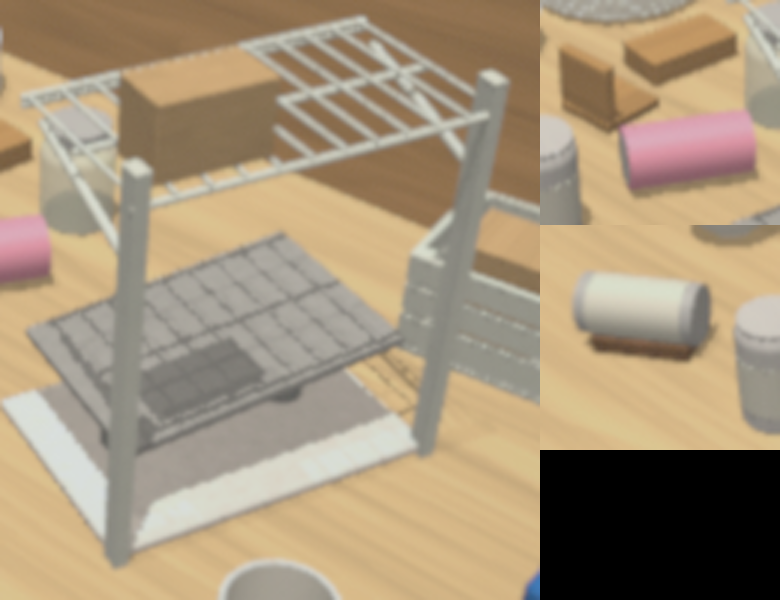

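The enlarged crops show the bookend's board on the robot side with its base pointing away from the robot, so it already points roughly up-slope. The tray corners, tin ends and board corners are clear enough to triangulate.

```bash
cat > m1.py <<'E'
from h import *
t=cam("top");s=cam("side")
T1=lambda p:((p[0]+.5)/3-.5+310,(p[1]+.5)/3-.5+125)
T2=lambda p:((p[0]-399+.5)/3-.5+170,(p[1]+.5)/3-.5+135)
S1=lambda p:((p[0]+.5)/3-.5+290,(p[1]+.5)/3-.5+130)
Sb=lambda p:((p[0]-540+.5)/3-.5+235,(p[1]+.5)/3-.5+165)
St=lambda p:((p[0]-540+.5)/3-.5+155,(p[1]-225+.5)/3-.5+180)
def show(n,a,b): p,e=tri(t,a,s,b); print(n,np.round(p,4),"gap",round(e,1)); return p
fu=show("tray front up",T1((125,90)),S1((285,235)))
fd=show("tray front dn",T1((35,320)),S1((28,332)))
bu=show("tray back up",T1((288,160)),S1((402,335)))
x=(bu-fu);y=(fu-fd)
print("lens",np.linalg.norm(x),np.linalg.norm(y),"slope",np.degrees(np.arcsin(y[2]/np.linalg.norm(y))),"yaw x",np.degrees(np.arctan2(x[1],x[0])),"yaw y",np.degrees(np.arctan2(y[1],y[0])),"mid",(bu+fd)/2)
for n,a,b in [("post far top",(375,72),(493,77)),("post near top",(262,385),(138,168)),("shelf front up",(204,22),(365,20)),("shelf front dn",(92,328),(28,98))]: show(n,T1(a),S1(b))
for n,a,b in [("board top outer L",(527,191),(560,46)),("board top outer R",(602,190),(611,70))]: show(n,T2(a),Sb(b))
for p in [(536,136),(602,136)]: print("base free edge @z12",onz(t,T2(p),.012).round(4))
for p in [(527,181),(602,177)]: print("board top inner @z75",onz(t,T2(p),.075).round(4))
for p in [(658,103)]: print("side free near corner@z12",onz(s,Sb(p),.012).round(4))
# tin: mask of light, unsaturated blob
def blob(c,x0,y0,w,h,nm):
    hsv=cv2.cvtColor(c["img"][y0:y0+h,x0:x0+w],cv2.COLOR_BGR2HSV)
    m=(hsv[...,1]<85).astype(np.uint8)*255
    m=cv2.morphologyEx(m,cv2.MORPH_OPEN,np.ones((3,3)))
    k=max(cv2.findContours(m,0,2)[0],key=cv2.contourArea)
    r=cv2.minAreaRect(k); print(nm,r,cv2.contourArea(k)); return (r[0][0]+x0,r[0][1]+y0)
a=blob(t,172,228,55,50,"top");b=blob(s,158,190,57,38,"side")
show("tin centre",a,b)
tr=(T2((519,300)),T2((551,350)),T2((420,365)),T2((452,412)))
e=[onz(t,np.add(tr[0],tr[1])/2,.036),onz(t,np.add(tr[2],tr[3])/2,.036)]
print("tin ends",e,"mid",(e[0]+e[1])/2,"yaw",np.degrees(np.arctan2(*(e[0]-e[1])[[1,0]])), np.linalg.norm(e[0]-e[1]))
E
python3 m1.py
```

```text
tray front up [ 0.7241 -0.143   0.1035] gap 1.0
tray front dn [ 0.4962 -0.0501  0.0752] gap 0.4
tray back up [ 0.6484 -0.3007  0.1168] gap 4.0
lens 0.17539762588845892 0.24777224619596738 slope 6.53906190451715 yaw x -115.6660501929276 yaw y -22.171227643755252 mid [ 0.57228881 -0.17539022  0.0960313 ]
post far top [ 0.6715 -0.3272  0.341 ] gap 3.4
post near top [ 0.4073 -0.2236  0.3392] gap 0.3
shelf front up [ 0.7258 -0.1899  0.3214] gap 2.6
shelf front dn [ 0.4578 -0.0854  0.3195] gap 1.5
board top outer L [0.5999 0.2792 0.0751] gap 0.7
board top outer R [0.599  0.2032 0.0785] gap 1.8
base free edge @z12 [0.6711 0.2798 0.012 ]
base free edge @z12 [0.6703 0.21   0.012 ]
board top inner @z75 [0.6105 0.2791 0.075 ]
board top inner @z75 [0.6138 0.203  0.075 ]
side free near corner@z12 [0.6609 0.2046 0.012 ]
top ((25.955059051513672, 26.028091430664062), (19.0799617767334, 41.02191925048828), 57.9946174621582) 722.0
side ((30.194520950317383, 17.152053833007812), (45.22382736206055, 21.093982696533203), 6.009006023406982) 855.0
tin centre [0.4338 0.3272 0.0358] gap 1.9
tin ends [array([0.467931  , 0.27481587, 0.036     ]), array([0.4040531 , 0.37478701, 0.036     ])] mid [0.43599205 0.32480144 0.036     ] yaw -57.42291361734417 0.11863648056467262
```

The measurements agree with the text: tray 96 mm high with a 6.5° slope, board top 76 mm, tin axis 36 mm. Next I compute the moves.

```bash
cat >> h.py <<'E'
def frame(az,slope=0):   # object frame: x at azimuth az (deg), y up-slope
    return R.from_euler('z',az,degrees=True)*R.from_euler('x',slope,degrees=True)
def go(grasp,F,lean,note=""):   # grasp point world, prints shift/turn in tool axes
    a=np.radians(lean); M=np.array([[-np.cos(a),0,np.sin(a)],[0,1,0],[-np.sin(a),0,-np.cos(a)]])
    Rt=F*R.from_matrix(M); p=np.array(grasp)+tcp_to_grasp*Rt.apply([0,0,1])
    o=get_obs(); Rc=R.from_quat(o["tcp_rot"])
    print(note,"delta",(Rc.inv().apply(p-o["tool_pos"])*1000).round(1),"rot",(Rc.inv()*Rt).as_rotvec().round(3)); return p
def dirs(d): # world shift -> tool shift (mm)
    return (R.from_quat(get_obs()["tcp_rot"]).inv().apply(d)*1000).round(1)
TR=np.array([.574,-.176,.095]); TF=frame(-111.5,6); BF=frame(-90); BO=np.array([.635,.243,0]); NF=frame(-57.4); NO=np.array([.435,.326,.036])
E
python3 - <<'E'
from h import *
G=BO+BF.apply([-.008,-.030,.055])
go(G+[0,.06,.12],BF,35,"hover")
E
```

```text
hover delta [-473.3 -118.    31.9] rot [ 0.377 -0.53   1.196]
```

```bash
python3 -m crank '{"delta_pos":[[-473,-118,20],[-473,-118,20],[-473,-118,20],[-473,-118,32],[-473,-118,32],[-473,-118,32],[-473,-118,32],[-473,-118,32],[-473,-118,32],[-473,-118,32],[-473,-118,32],[-473,-118,32]],"rotation":[[0.377,-0.53,1.196],[0.377,-0.53,1.196],[0.377,-0.53,1.196],[0.377,-0.53,1.196],[0.377,-0.53,1.196],[0.377,-0.53,1.196],[0.377,-0.53,1.196],[0.377,-0.53,1.196],[0.377,-0.53,1.196],[0.377,-0.53,1.196],[0.377,-0.53,1.196],[0.377,-0.53,1.196]],"hand":[50,50,50,50,50,50,50,50,50,50,50,50]}' 60
python3 - <<'E'
from h import *
G=BO+BF.apply([-.008,-.030,.055])
print(get_obs()["q"].round(2))
go(G+[0,0,.12],BF,35,"above");go(G,BF,35,"grasp")
# check feasibility of tray orientation by eye: joints
c=cam("side");cv2.imwrite("pics/s1.png",crop(c,100,40,400,300,2))
E
```

```text
t: 1.8
tool_pos: [0.6042, 0.3015, 0.1611]
tcp_rot: [0.674, 0.675, -0.212, 0.213]
contact_force: [-0.3, 0.5, -0.3]
width: 0.584
gripper_force: 0.0
[ 0.52  0.93  0.98  1.96 -0.52  2.18]
above delta [-49.4   0.6  36.2] rot [ 0.002 -0.001  0.001]
grasp delta [ 19.3   0.5 134.6] rot [ 0.002 -0.001  0.001]
```

View pics/s1.png

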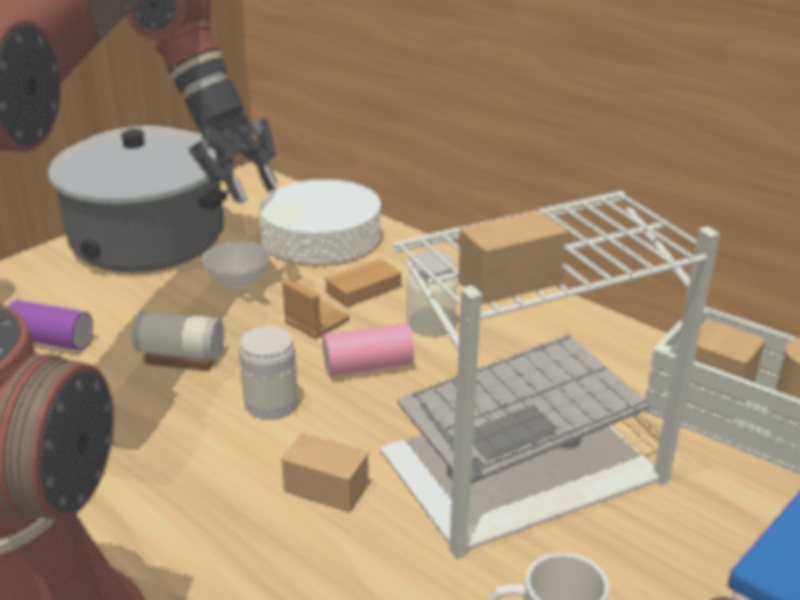

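The gripper leans as planned over the bookend, which is at about (310,305) in this crop, and its path is clear.

```bash
python3 -m crank '{"delta_pos":[[-49,1,36],[-49,1,36],[-20,1,75],[0,1,110],[0,1,110]],"rotation":[[0,0,0],[0,0,0],[0,0,0],[0,0,0],[0,0,0]],"hand":[50,50,50,50,50]}'
python3 - <<'E'
from h import *
G=BO+BF.apply([-.008,-.030,.055])
print(get_obs()["q"].round(3))
go(G,BF,35,"grasp")
E
```

```text
t: 2.48
tool_pos: [0.6035, 0.2366, 0.0669]
tcp_rot: [0.673, 0.675, -0.215, 0.212]
contact_force: [0.2, 0.1, 0.0]
width: 0.583
gripper_force: 0.0
[ 0.447  0.733  0.529  1.666 -0.543  2.1  ]
grasp delta [18.6  1.7 20.2] rot [-0.004  0.002  0.004]
```

```bash
python3 -m crank '{"delta_pos":[[18,1.5,20],[18,1.5,20],[18,1.5,20],[18,1.5,20],[18,1.5,20],[18,1.5,20],[18,1.5,20],[18,1.5,20]],"rotation":[[0,0,0],[0,0,0],[0,0,0],[0,0,0],[0,0,0],[0,0,0],[0,0,0],[0,0,0]],"hand":[50,50,0,0,0,0,0,0]}' 60
python3 - <<'E'
from h import *
o=get_obs();Rt=R.from_quat(o["tcp_rot"]);print(o["tool_pos"],o["contact_force"])
g=o["tool_pos"]-tcp_to_grasp*Rt.apply([0,0,1]); print("grasp",g,"dev from plan",go(BO+BF.apply([-.008,-.030,.055]),BF,35))
print("up",dirs([0,0,.11]))
E
```

```text
t: 3.48
tool_pos: [0.6079, 0.2411, 0.0444]
tcp_rot: [0.674, 0.674, -0.212, 0.213]
contact_force: [-2.0, 3.0, 6.5]
width: 0.095
gripper_force: 58.8
[0.60786798 0.24105007 0.04436401] [-2.02112608  2.97246241  6.4550181 ]
 delta [ 2.  -2.9  4.3] rot [ 0.002 -0.001 -0.   ]
grasp [0.60783466 0.25176487 0.05968987] dev from plan [0.605      0.24027412 0.03968186]
up [-63.    0.2 -90.2]
```

```bash
python3 - <<'E'
from h import *
t=cam("top");s=cam("side")
cv2.imwrite("pics/b1.png",np.hstack([crop(t,180,150,80,100,5),crop(s,220,140,80,100,5)]))
E
```

```text
(no output)
```

View pics/b1.png

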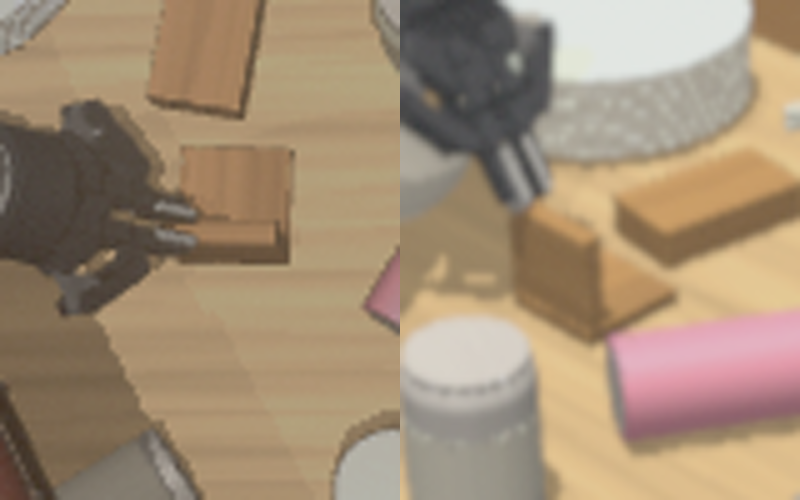

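The fingers overlap only the board's upper left corner. In the top crop the tips are at about (197,222), and in the side crop at (517,205). I'll triangulate the tips against the reported TCP.

```bash
python3 - <<'E'
from h import *
t=cam("top");s=cam("side")
T=lambda p:(p[0]/5+180-.4,p[1]/5+150-.4);S=lambda p:((p[0]-400)/5+220-.4,p[1]/5+140-.4)
for a,b in [((197,212),(545,190)),((194,240),(518,206))]: print(tri(t,T(a),s,S(b)))
print(get_obs()["tool_pos"],get_obs()["width"])
P=get_obs()["tool_pos"]; z=R.from_quat(get_obs()["tcp_rot"]).apply([0,0,1])
for k in (0,-.02,-.04): print(k,(proj(t,P+k*z)-[179.6,149.6])*5,(proj(s,P+k*z)-[219.6,139.6])*5+[400,0])
print([ (proj(t,q)[0]-[179.6,149.6])*5 for q in ([.598,.278,.075],[.598,.208,.075])])
E
```

```text
(array([0.61523587, 0.25929552, 0.08501296]), np.float64(5.782926987131054))
(array([0.59783149, 0.26234862, 0.08040165]), np.float64(8.434348159892163))
[0.60786411 0.24106333 0.04436093] 0.0985796790730151
0 [[232.42043941 239.88828232]] [[564.74143554 263.3691675 ]]
-0.02 [[210.41702022 235.18470707]] [[550.36496867 233.09797432]]
-0.04 [[187.98453192 230.38930506]] [[535.95477162 202.74999825]]
[array([165.24496551, 247.13281996]), array([280.34818685, 245.95044859])]
```

```bash
python3 - <<'E'
from h import *
t=cam("top");s=cam("side")
print("start top",proj(t,[.19637,.56655,.19102]),"side",proj(s,[.19637,.56655,.19102]))
P=np.array([.6042,.3015,.1611]); z=R.from_quat([0.674, 0.675, -0.212, 0.213]).apply([0,0,1])
for k in (0,-.0187,-.04): print(k,(proj(s,P+k*z)-[99.75,39.75])*2)
cv2.imwrite("pics/b2.png",np.hstack([crop(t,195,165,50,60,8),crop(s,225,155,50,60,8)]))
E
```

```text
start top [[ 97.51202933 338.18220794]] side [[ 62.00933142 162.18553293]]
0 [[272.04622796 223.2622894 ]]
-0.0187 [[266.53925671 211.64428608]]
-0.04 [[260.25564396 198.38557164]]
```

View pics/b2.png

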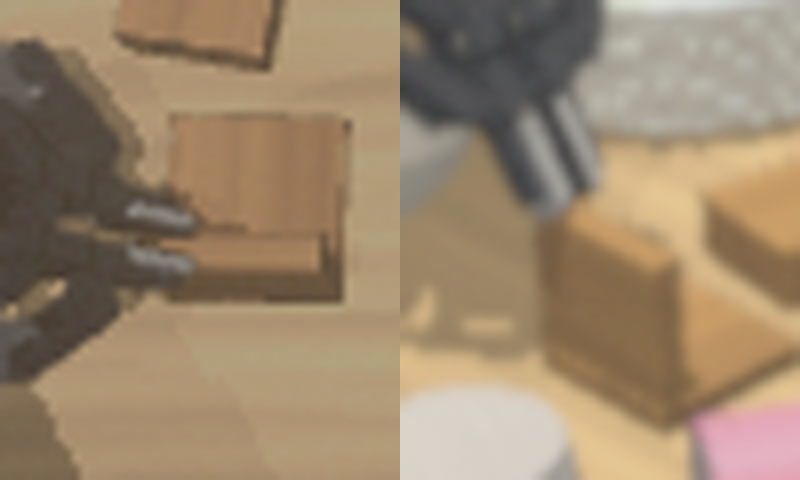

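```bash
python3 - <<'E'
from h import *
np.save("before.npy",cam("side")["img"])
E
python3 -m crank '{"delta_pos":[[-4,0,-6],[-8.6,0,-12.3],[-11.5,0,-16.4],[-11.5,0,-16.4],[-11.5,0,-16.4]],"rotation":[[0,0,0],[0,0,0],[0,0,0],[0,0,0],[0,0,0]],"hand":[0,0,0,0,0]}' 60
python3 - <<'E'
from h import *
a=np.load("before.npy");b=cam("side")["img"]
x0,y0,w,h=246,186,28,22
r=cv2.matchTemplate(b[y0-20:y0+h+20,x0-20:x0+w+20],a[y0:y0+h,x0:x0+w],cv2.TM_CCOEFF_NORMED)
_,v,_,l=cv2.minMaxLoc(r);print(v,l[0]-20,l[1]-20)
print(cv2.absdiff(a,b)[180:225,240:280].mean())
E
```

```text
t: 4.45
tool_pos: [0.6072, 0.2406, 0.0627]
tcp_rot: [0.674, 0.674, -0.213, 0.213]
contact_force: [-0.4, -0.4, -3.1]
width: 0.09
gripper_force: 58.7
0.8918232321739197 -2 -2
8.052777777777777
```

```bash
python3 - <<'E'
from h import *
t=cam("top");s=cam("side")
cv2.imwrite("pics/b3.png",np.hstack([crop(t,190,155,66,100,6),crop(s,225,140,66,100,6)]))
E
```

```text
(no output)
```

View pics/b3.png

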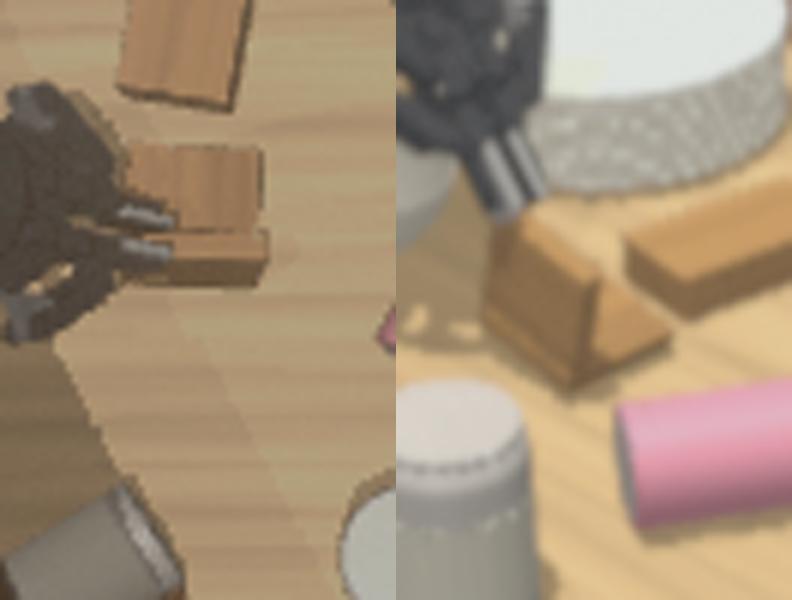

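The bookend is held only by its upper left corner and swings, so the visible finger ends sit well behind the reported TCP. I'll set it back down and measure that offset.

```bash
python3 - <<'E'
from h import *
t=cam("top");s=cam("side")
p,e=tri(t,(190+172/6-.4,155+235/6-.4),s,(225+129/6-.4,140+210/6-.4))
o=get_obs();print(p,e,"tool-frame offset mm",R.from_quat(o["tcp_rot"]).inv().apply(p-o["tool_pos"])*1000)
E
python3 -m crank '{"delta_pos":[[4,0,6],[8,0,12],[11,0,15.5],[11,0,15.5],[11,0,15.5],[11,0,15.5],[11,0,15.5],[11,0,15.5]],"rotation":[[0,0,0],[0,0,0],[0,0,0],[0,0,0],[0,0,0],[0,0,0],[0,0,0],[0,0,0]],"hand":[0,0,0,50,50,50,50,50]}' 60
python3 - <<'E'
from h import *
a=np.load("before.npy");b=cam("side")["img"]
x0,y0,w,h=246,186,28,22
r=cv2.matchTemplate(b[y0-20:y0+h+20,x0-20:x0+w+20],a[y0:y0+h,x0:x0+w],cv2.TM_CCOEFF_NORMED)
_,v,_,l=cv2.minMaxLoc(r);print(v,l[0]-20,l[1]-20)
go(BO+BF.apply([-.008,-.030,.055]),BF,35)
E
```

```text
[0.60693479 0.25971191 0.09849056] 6.341460870062706 tool-frame offset mm [ -4.80740141  -0.3072305  -40.18107541]
t: 5.7
tool_pos: [0.6073, 0.2406, 0.0439]
tcp_rot: [0.674, 0.674, -0.213, 0.213]
contact_force: [1.0, 0.2, -0.2]
width: 0.586
gripper_force: 0.0
0.9810465574264526 -1 -1
 delta [ 2.1 -2.3  3.6] rot [ 0. -0.  0.]
```

```bash
python3 -m crank '{"delta_pos":[[2,-2,14],[2,-2,24],[2,-2,34],[2,-2,38],[2,-2,38]],"rotation":[[0,0,0],[0,0,0],[0,0,0],[0,0,0],[0,0,0]],"hand":[50,50,50,50,50]}' 60
python3 - <<'E'
from h import *
go(BO+BF.apply([-.008,-.030,.055]),BF,35)
b=cam("side")["img"];a=np.load("before.npy");x0,y0,w,h=246,186,28,22
r=cv2.matchTemplate(b[y0-20:y0+h+20,x0-20:x0+w+20],a[y0:y0+h,x0:x0+w],cv2.TM_CCOEFF_NORMED);print(cv2.minMaxLoc(r))
E
```

```text
t: 6.38
tool_pos: [0.6053, 0.2204, 0.0117]
tcp_rot: [0.674, 0.674, -0.213, 0.213]
contact_force: [-0.2, -0.4, -0.1]
width: 0.586
gripper_force: 0.0
 delta [  0.2  -0.3 -34.4] rot [-0. -0.  0.]
(-0.4517250061035156, 0.9341680407524109, (20, 40), (19, 19))
```

```bash
python3 -m crank '{"delta_pos":[[0,0,0],[0,0,0],[0,0,0],[0,0,0],[0,0,0],[0,0,0]],"rotation":[[0,0,0],[0,0,0],[0,0,0],[0,0,0],[0,0,0],[0,0,0]],"hand":[0,0,0,0,0,0]}' 60
python3 - <<'E'
from h import *
o=get_obs();print(o["tool_pos"],"up20",dirs([0,0,.02]))
np.save("before.npy",cam("side")["img"])
E
```

```text
t: 7.18
tool_pos: [0.6057, 0.2208, 0.0121]
tcp_rot: [0.674, 0.674, -0.212, 0.213]
contact_force: [2.9, 1.8, 2.8]
width: 0.161
gripper_force: 60.9
[0.605687   0.22076093 0.01206691] up20 [-11.5   0.  -16.4]
```

The opening is now 13.8 mm, which matches the board thickness, so the grip is good. Next I lift a little and check.

```bash
python3 -m crank '{"delta_pos":[[-6,0,-8],[-11.5,0,-16.4],[-11.5,0,-16.4],[-11.5,0,-16.4]],"rotation":[[0,0,0],[0,0,0],[0,0,0],[0,0,0]],"hand":[0,0,0,0]}' 60
python3 - <<'E'
from h import *
a=np.load("before.npy");s=cam("side");t=cam("top");b=s["img"]
for x0,y0,w,h in [(250,188,24,20),(256,190,20,18)]:
    r=cv2.matchTemplate(b[y0-20:y0+h+20,x0-20:x0+w+20],a[y0:y0+h,x0:x0+w],cv2.TM_CCOEFF_NORMED);_,v,_,l=cv2.minMaxLoc(r);print(v,l[0]-20,l[1]-20)
print("expected",proj(s,[.605,.21,.06])-proj(s,[.605,.21,.04]))
o=get_obs();print(o["tool_pos"])
# place plan: B = bookend origin in tray frame; obj->TCP as now grasped, effective offset fixed in bookend frame
Rg=R.from_quat(o["tcp_rot"]); Bnow=BO+[0,0,o["tool_pos"][2]-.0121]
rel=Rg.inv().apply(Bnow-o["tool_pos"]); Rrel=Rg.inv()*BF
np.savez("rel.npz",rel=rel,q=Rrel.as_quat())
def place(tr,note):
    Rt=TF*Rrel.inv(); B=TR+TF.apply(tr); p=B-Rt.apply(rel)
    print(note,"world",p.round(3),"delta",(Rg.inv().apply(p-o["tool_pos"])*1000).round(1),"rot",(Rg.inv()*Rt).as_rotvec().round(3))
place([-.12,-.03,.035],"front");place([-.015,-.03,.015],"in");place([-.015,-.03,-.008],"down")
print("up90",dirs([0,0,.1]))
E
```

```text
t: 7.72
tool_pos: [0.6052, 0.2206, 0.0316]
tcp_rot: [0.674, 0.674, -0.213, 0.212]
contact_force: [-0.7, -0.2, -3.2]
width: 0.158
gripper_force: 60.3
0.8183119297027588 0 -1
0.8102735877037048 0 -1
expected [[-0.27094583 -5.8059839 ]]
[0.60503281 0.22048515 0.03128552]
front world [ 0.55  -0.062  0.136] delta [-290.9  -55.5   76.4] rot [ 0.13  -0.019  0.366]
in world [ 0.513 -0.16   0.116] delta [-360.1  -92.1  149.2] rot [ 0.13  -0.019  0.366]
down world [ 0.515 -0.161  0.093] delta [-347.7  -89.8  168.5] rot [ 0.13  -0.019  0.366]
up90 [-57.4  -0.1 -81.9]
```

```bash
python3 - <<'E'
from h import *
a=np.load("before.npy");b=cam("side")["img"]
# bookend bottom outline: in side view, per column lowest strong vertical edge (dark above, bright below)
for n,i in (("before",a),("after",b)):
    g=cv2.GaussianBlur(i,(3,3),0).astype(float)[...,0]   # blue: wood block darker than table
    dy=g[2:]-g[:-2]; out=[]
    for x in (246,250,254,258,262,266,270): 
        c=dy[186:218,x]; k=[(186+j+1,int(c[j])) for j in np.argsort(-c)[:2]]; out.append((x,k))
    print(n,out)
for u in ([.598,.278,0],[.598,.208,0],[.672,.208,0]):
    s=cam("side");print(proj(s,u)[0].round(1),proj(s,np.add(u,[0,0,.019]))[0].round(1))
E
```

```text
before [(246, [(np.int64(204), 34), (np.int64(203), 33)]), (250, [(np.int64(205), 34), (np.int64(206), 31)]), (254, [(np.int64(207), 34), (np.int64(208), 28)]), (258, [(np.int64(208), 37), (np.int64(207), 35)]), (262, [(np.int64(206), 46), (np.int64(205), 40)]), (266, [(np.int64(204), 40), (np.int64(203), 40)]), (270, [(np.int64(201), 39), (np.int64(191), 32)])]
after [(246, [(np.int64(203), 21), (np.int64(202), 18)]), (250, [(np.int64(205), 23), (np.int64(204), 23)]), (254, [(np.int64(207), 24), (np.int64(206), 24)]), (258, [(np.int64(208), 24), (np.int64(207), 23)]), (262, [(np.int64(206), 32), (np.int64(205), 28)]), (266, [(np.int64(205), 33), (np.int64(206), 32)]), (270, [(np.int64(206), 31), (np.int64(205), 27)])]
[242.7 201.6] [242.3 196.3]
[258.3 210.2] [258.1 204.8]
[275.9 200.5] [275.7 195.2]
```

```bash
python3 - <<'E'
from h import *
s=cam("side");t=cam("top")
cv2.imwrite("pics/b4.png",np.hstack([crop({"img":np.load("before.npy")},225,150,50,75,6),crop(s,225,150,50,75,6),crop(t,200,160,33,75,6)]))
E
```

```text
(no output)
```

View pics/b4.png

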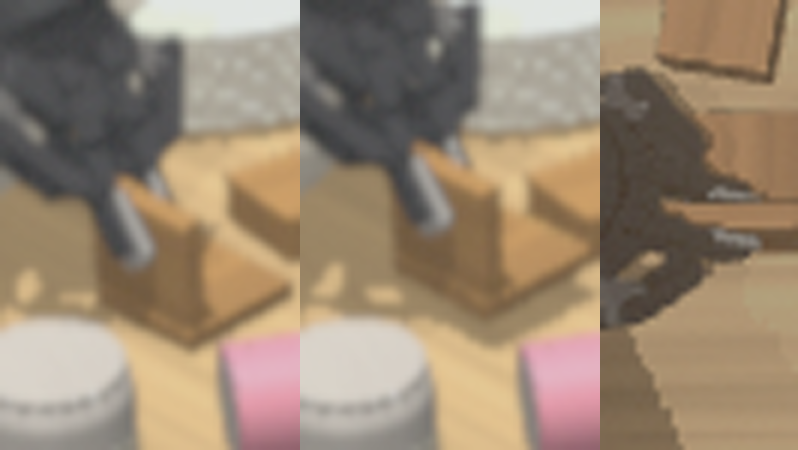

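The bookend is lifted cleanly and upright. Its underside corners rose by 5–6 px, as expected for 19 mm, and the grip is mid-board.

```bash
python3 -m crank '{"delta_pos":[[-30,0,-42],[-57,0,-82],[-90,-10,-60],[-130,-20,-35],[-170,-30,-10],[-210,-40,20],[-250,-50,50],[-280,-54,70],[-291,-55.5,76.5],[-291,-55.5,76.5],[-291,-55.5,76.5]],"rotation":[[0,0,0],[0,0,0],[0.02,0,0.05],[0.04,-0.005,0.12],[0.06,-0.01,0.18],[0.09,-0.012,0.25],[0.11,-0.015,0.31],[0.13,-0.019,0.366],[0.13,-0.019,0.366],[0.13,-0.019,0.366],[0.13,-0.019,0.366]],"hand":[0,0,0,0,0,0,0,0,0,0,0]}' 60
cat >> h.py <<'E'
def place(tr,note,f="rel.npz"):
    d=np.load(f);rel=d["rel"];Rrel=R.from_quat(d["q"]);o=get_obs();Rg=R.from_quat(o["tcp_rot"])
    Rt=TF*Rrel.inv(); p=TR+TF.apply(tr)-Rt.apply(rel)
    print(note,"world",p.round(3),"delta",(Rg.inv().apply(p-o["tool_pos"])*1000).round(1),"rot",(Rg.inv()*Rt).as_rotvec().round(3))
E
python3 - <<'E'
from h import *
print(get_obs()["q"].round(2))
place([-.12,-.03,.035],"front");place([-.015,-.03,.015],"in");place([-.015,-.03,-.008],"down")
E
```

```text
t: 9.5
tool_pos: [0.5501, -0.0606, 0.136]
tcp_rot: [0.796, 0.524, -0.22, 0.21]
contact_force: [-0.8, -0.1, -2.2]
width: 0.158
gripper_force: 60.2
[ 0.01  0.21 -0.01  1.52 -0.6   2.03]
front world [ 0.55  -0.062  0.136] delta [-0.7 -0.1  0.9] rot [ 0.001 -0.001  0.001]
in world [ 0.513 -0.16   0.116] delta [-75.3  -0.3  77.4] rot [ 0.001 -0.001  0.001]
down world [ 0.515 -0.161  0.093] delta [-62.2  -0.3  96.3] rot [ 0.001 -0.001  0.001]
```

```bash
python3 -m crank '{"delta_pos":[[-12,0,18],[-30,0,35],[-45,0,50],[-60,0,64],[-75,0,77],[-75,0,77],[-75,0,77]],"rotation":[[0,0,0],[0,0,0],[0,0,0],[0,0,0],[0,0,0],[0,0,0],[0,0,0]],"hand":[0,0,0,0,0,0,0]}' 60
python3 -m crank '{"delta_pos":[[3,0,4],[5,0,8],[7,0,11],[9,0,13.5],[11,0,15.5],[12,0,17],[12,0,17]],"rotation":[[0,0,0],[0,0,0],[0,0,0],[0,0,0],[0,0,0],[0,0,0],[0,0,0]],"hand":[0,0,0,0,0,0,0]}' 60
python3 - <<'E'
from h import *
print(get_obs()["torque"])
place([-.015,-.03,-.008],"down")
E
```

```text
t: 10.38
tool_pos: [0.5137, -0.1597, 0.116]
tcp_rot: [0.796, 0.524, -0.22, 0.21]
contact_force: [-0.6, -1.1, -2.3]
width: 0.155
gripper_force: 60.4
t: 11.25
tool_pos: [0.5152, -0.1615, 0.0952]
tcp_rot: [0.796, 0.523, -0.22, 0.21]
contact_force: [-1.5, 0.2, -0.9]
width: 0.157
gripper_force: 60.6
[ 0.76390548  0.22483897 -0.1352963 ]
down world [ 0.515 -0.161  0.093] delta [ 1.8 -0.3  1.7] rot [ 0.001 -0.001  0.   ]
```

```bash
python3 -m crank '{"delta_pos":[[1,0,1.5],[1.8,0,2.7],[1.8,0,2.7],[1.8,0,2.7]],"rotation":[[0,0,0],[0,0,0],[0,0,0],[0,0,0]],"hand":[0,0,0,0]}' 60
python3 -m crank '{"delta_pos":[[0,0,0],[0,0,0],[0,0,0],[0,0,0],[0,0,0]],"rotation":[[0,0,0],[0,0,0],[0,0,0],[0,0,0],[0,0,0]],"hand":[40,40,40,40,40]}' 60
```

```text
t: 11.75
tool_pos: [0.5156, -0.1616, 0.0921]
tcp_rot: [0.796, 0.523, -0.22, 0.21]
contact_force: [-2.3, 1.6, -0.5]
width: 0.157
gripper_force: 60.7
t: 12.38
tool_pos: [0.5156, -0.1616, 0.092]
tcp_rot: [0.796, 0.523, -0.22, 0.21]
contact_force: [-0.3, 0.2, 0.2]
width: 0.47
gripper_force: 0.0
```

The bookend is released on the tray. I'll back out along the tool axis and work out the tin approach, using the finger-end offset measured from the last picture.

```bash
python3 -m crank '{"delta_pos":[[0,0,-25],[0,0,-60],[0,0,-100],[40,0,-150],[70,0,-190],[90,0,-215],[90,0,-215]],"rotation":[[0,0,0],[0,0,0],[0,0,0],[0,0,0],[0,0,0],[0,0,0],[0,0,0]],"hand":[40,40,40,40,60,85,85]}' 60
python3 - <<'E'
from h import *
t=cam("top");s=cam("side")
o_,d=ray(s,(247.1,188.3)); 
for X in (.590,.595):
    p=o_+d*(X-o_[0])/d[0]; print("tip",p,R.from_quat([0.674,.674,-.213,.212]).inv().apply(p-[.605,.2205,.0313])*1000)
print(get_obs()["tool_pos"],get_obs()["q"].round(2))
# tin: remeasure with blob now arm is away
def blob(c,x0,y0,w,h):
    hsv=cv2.cvtColor(c["img"][y0:y0+h,x0:x0+w],cv2.COLOR_BGR2HSV)
    m=cv2.morphologyEx((hsv[...,1]<85).astype(np.uint8)*255,cv2.MORPH_OPEN,np.ones((3,3)))
    k=max(cv2.findContours(m,0,2)[0],key=cv2.contourArea);r=cv2.minAreaRect(k);print(r);return r[0][0]+x0,r[0][1]+y0
print(tri(t,blob(t,172,228,55,50),s,blob(s,158,190,57,38)))
tip=NO+NF.apply([.005,0,-.009])
OFF=.047
for n,h in (("hover",.13),("low",0)):
    go(tip+NF.apply([-.0,0,h])+(OFF-tcp_to_grasp)*NF.apply([np.sin(np.radians(30)),0,-np.cos(np.radians(30))]),NF,30,n)
E
```

```text
t: 13.25
tool_pos: [0.5765, 0.0283, 0.2159]
tcp_rot: [0.795, 0.524, -0.219, 0.21]
contact_force: [-0.1, -0.1, 0.2]
width: 0.994
gripper_force: 0.0
tip [0.59       0.24400156 0.06475122] [  0.07216825 -15.05512798 -40.8612958 ]
tip [0.595      0.24986009 0.0602041 ] [  7.47717467 -10.05148921 -40.50334768]
[0.57556142 0.02629032 0.21559603] [ 0.14  0.39  0.34  1.78 -0.57  2.19]Traceback (most recent call last):
  File "<stdin>", line 12, in <module>
  File "<stdin>", line 11, in blob
ValueError: max() iterable argument is empty
```

```bash
cat >> h.py <<'E'
def tin(h,OFF=.047,dx=0):
    a=np.radians(30); go(NO+NF.apply([.005+dx,0,-.009+h])+(OFF-tcp_to_grasp)*NF.apply([np.sin(a),0,-np.cos(a)]),NF,30,"tin %g"%h)
E
python3 - <<'E'
from h import *
print(get_obs()["tool_pos"]);tin(.13);tin(0)
E
```

```text
[0.57556142 0.02629032 0.21559603]
tin 0.13 delta [ 216.5 -226.4  -58.5] rot [-0.425  0.129 -0.847]
tin 0 delta [ 290.6 -239.9   47.4] rot [-0.425  0.129 -0.847]
```

```bash
python3 -m crank '{"delta_pos":[[30,-50,-25],[70,-90,-50],[110,-130,-70],[150,-170,-75],[190,-210,-70],[216,-226,-58],[216,-226,-58],[216,-226,-58],[216,-226,-58]],"rotation":[[-0.07,0.02,-0.14],[-0.14,0.04,-0.28],[-0.21,0.06,-0.42],[-0.28,0.08,-0.56],[-0.35,0.1,-0.7],[-0.425,0.129,-0.847],[-0.425,0.129,-0.847],[-0.425,0.129,-0.847],[-0.425,0.129,-0.847]],"hand":[85,85,85,85,85,85,85,85,85]}' 60
python3 - <<'E'
from h import *
print(get_obs()["q"].round(2));tin(.13);tin(.03);tin(0)
t=cam("top")
# tin outline check from the light label / edges around it
hsv=cv2.cvtColor(t["img"][228:278,172:227],cv2.COLOR_BGR2HSV);print(hsv[25,10:45:5])
E
```

```text
t: 14.48
tool_pos: [0.4523, 0.301, 0.1182]
tcp_rot: [0.466, 0.846, -0.124, 0.228]
contact_force: [-0.3, 0.5, 0.4]
width: 0.994
gripper_force: 0.0
[ 0.66  0.06 -0.17  1.4  -0.52  1.68]
tin 0.13 delta [ 2.6 -1.1  0.7] rot [ 0.     0.001 -0.005]
tin 0.03 delta [52.7 -1.4 87.2] rot [ 0.     0.001 -0.005]
tin 0 delta [ 67.7  -1.5 113.2] rot [ 0.     0.001 -0.005]
[[ 17  81  60]
 [ 19  64  76]
 [ 17  66  81]
 [ 21  53 135]
 [ 24  47 135]
 [ 26  45 135]
 [ 19  59 126]]
```

```bash
python3 -m crank '{"delta_pos":[[15,-1,22],[30,-1,48],[45,-1.5,74],[55,-1.5,91],[62,-1.5,103],[68,-1.5,113],[68,-1.5,113],[68,-1.5,113]],"rotation":[[0,0,0],[0,0,0],[0,0,-0.005],[0,0,-0.005],[0,0,-0.005],[0,0,-0.005],[0,0,-0.005],[0,0,-0.005]],"hand":[85,85,85,85,85,85,85,85]}' 60
python3 -m crank '{"delta_pos":[[0,0,0],[0,0,0],[0,0,0],[0,0,0],[0,0,0],[0,0,0]],"rotation":[[0,0,0],[0,0,0],[0,0,0],[0,0,0],[0,0,0],[0,0,0]],"hand":[0,0,0,0,0,0]}' 60
python3 - <<'E'
from h import *
tin(0);print(dirs([0,0,.1]),get_obs()["torque"])
E
```

```text
t: 15.52
tool_pos: [0.4486, 0.303, -0.0145]
tcp_rot: [0.462, 0.848, -0.124, 0.227]
contact_force: [0.4, 0.0, 0.5]
width: 0.993
gripper_force: 0.0
t: 16.27
tool_pos: [0.4487, 0.3032, -0.0142]
tcp_rot: [0.462, 0.848, -0.124, 0.227]
contact_force: [-1.9, 1.4, 6.5]
width: 0.685
gripper_force: 63.9
tin 0 delta [-1.9  0.7  0.5] rot [0.002 0.    0.004]
[-50.   -0.1 -86.6] [ 0.13695734  0.37093586 -0.19287287]
```

```bash
python3 - <<'E'
from h import *
t=cam("top");s=cam("side")
P=get_obs()["tool_pos"];z=R.from_quat(get_obs()["tcp_rot"]).apply([0,0,1])
cv2.imwrite("pics/n1.png",np.hstack([crop(t,168,222,57,85,7),crop(s,150,165,57,85,7)]))
ax=[NO+NF.apply([d,0,0]) for d in (-.06,0,.06)]
print((proj(t,ax)-[167.6,221.6])*7,(proj(s,ax)-[149.6,164.6])*7+[399,0])
yy=R.from_quat(get_obs()["tcp_rot"]).apply([0,1,0])
for sg in (-.037,.037): print([((proj(s,P-k*z+sg*yy)-[149.6,164.6])*7+[399,0]).round(0).tolist() for k in (.03,.041,.047,.055,.065)],[((proj(t,P-k*z+sg*yy)-[167.6,221.6])*7).round(0).tolist() for k in (.041,.047,.055)])
E
```

```text
[[ 96.69219308 301.17802833]
 [213.88723013 225.94714575]
 [330.33118782 151.18759332]] [[540.8133192  283.0565826 ]
 [675.46674602 297.17543824]
 [812.73842222 311.55775757]]
[[[677.0, 399.0]], [[661.0, 379.0]], [[653.0, 367.0]], [[641.0, 352.0]], [[627.0, 333.0]]] [[[277.0, 293.0]], [[269.0, 296.0]], [[259.0, 300.0]]]
[[[738.0, 302.0]], [[723.0, 282.0]], [[715.0, 271.0]], [[704.0, 257.0]], [[691.0, 238.0]]] [[[189.0, 153.0]], [[181.0, 156.0]], [[170.0, 159.0]]]
```

View pics/n1.png

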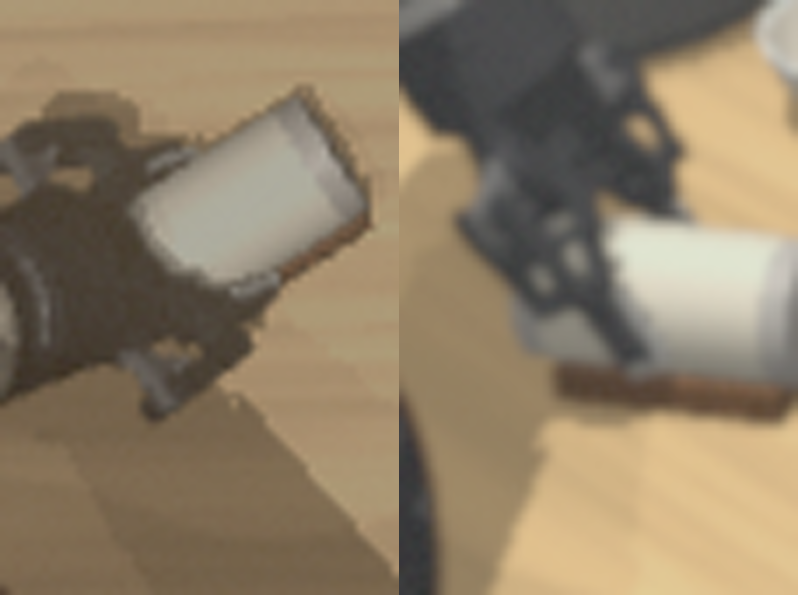

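The near finger's end shows at about (637,363) in the side crop, roughly 50 mm behind the TCP and just below the tin's axis. I'll regrip 3 mm deeper and 5 mm further along the tin.

```bash
python3 -m crank '{"delta_pos":[[0,0,0],[0,0,0],[0,0,0],[0,0,0],[-3,0,5],[-3,0,5],[-3,0,5],[-3,0,5],[-3,0,5],[-3,0,5],[-3,0,5],[-3,0,5],[-3,0,5]],"rotation":[[0,0,0],[0,0,0],[0,0,0],[0,0,0],[0,0,0],[0,0,0],[0,0,0],[0,0,0],[0,0,0],[0,0,0],[0,0,0],[0,0,0],[0,0,0]],"hand":[80,80,80,80,80,80,0,0,0,0,0,0,0]}' 80
python3 -m crank '{"delta_pos":[[-5,0,-9],[-10,0,-17],[-10,0,-17],[-10,0,-17]],"rotation":[[0,0,0],[0,0,0],[0,0,0],[0,0,0]],"hand":[0,0,0,0]}'
python3 - <<'E'
from h import *
o=get_obs();print(o["torque"]);tin(0)
E
```

```text
t: 18.0
tool_pos: [0.4511, 0.2986, -0.0176]
tcp_rot: [0.462, 0.848, -0.125, 0.227]
contact_force: [-2.7, 0.9, 5.8]
width: 0.683
gripper_force: 85.7
t: 18.5
tool_pos: [0.4509, 0.2982, 0.0014]
tcp_rot: [0.462, 0.848, -0.125, 0.227]
contact_force: [-0.2, 0.1, -4.5]
width: 0.681
gripper_force: 86.4
[ 0.84668141  0.53992021 -0.01083438]
tin 0 delta [10.6  1.6 11.3] rot [-0.     0.     0.005]
```

```bash
cat >> h.py <<'E'
E
python3 - <<'E'
from h import *
o=get_obs();Rg=R.from_quat(o["tcp_rot"])
np.savez("relt.npz",rel=Rg.inv().apply(NO-[.4511,.2986,-.0176]),q=(Rg.inv()*NF).as_quat())
place([-.19,.045,.085],"front","relt.npz");place([-.018,.045,.043],"in","relt.npz")
print("up",dirs([0,0,.14]))
t=cam("top");s=cam("side")
for f in ([-.015,-.067,.07],[-.015,-.053,.07]): print(proj(t,TR+TF.apply(f)),proj(s,TR+TF.apply(f)))
E
```

```text
front world [ 0.669 -0.044  0.131] delta [-416.    -1.8   90.8] rot [ 0.388 -0.048  0.865]
in world [ 0.611 -0.205  0.089] delta [-484.9 -138.9  179.2] rot [ 0.388 -0.048  0.865]
up [ -70.    -0.3 -121.2]
[[352.49674271 222.35611277]] [[330.53117498 223.94198551]]
[[354.22604285 217.7648492 ]] [[335.86786508 221.93961382]]
```

```bash
python3 -m crank '{"delta_pos":[[-20,0,-35],[-45,0,-78],[-70,0,-121],[-110,0,-105],[-150,0,-85],[-190,0,-60],[-230,0,-35],[-270,0,-10],[-310,-1,20],[-350,-1,45],[-390,-2,70],[-416,-2,91],[-416,-2,91],[-416,-2,91],[-416,-2,91]],"rotation":[[0,0,0],[0,0,0],[0,0,0],[0.04,-0.005,0.09],[0.08,-0.01,0.18],[0.13,-0.015,0.29],[0.18,-0.02,0.4],[0.23,-0.03,0.51],[0.28,-0.035,0.62],[0.33,-0.04,0.73],[0.37,-0.045,0.82],[0.388,-0.048,0.865],[0.388,-0.048,0.865],[0.388,-0.048,0.865],[0.388,-0.048,0.865]],"hand":[0,0,0,0,0,0,0,0,0,0,0,0,0,0,0]}'
python3 - <<'E'
from h import *
o=get_obs();print(o["q"].round(2))
place([-.19,.045,.085],"front","relt.npz");place([-.09,.045,.045],"mid","relt.npz");place([-.018,.045,.043],"in","relt.npz")
# compare scene with expectations: bookend on tray dark-wood pixels in the side view
s=cam("side");t=cam("top")
def edges(c,x0,y0,w,h):
    hsv=cv2.cvtColor(c["img"][y0:y0+h,x0:x0+w],cv2.COLOR_BGR2HSV)
    m=((hsv[...,1]>95)&(hsv[...,0]<25)).astype(np.uint8)*255
    for k in cv2.findContours(m,0,2)[0]:
        if cv2.contourArea(k)>25: r=cv2.boundingRect(k);print((r[0]+x0,r[1]+y0)+r[2:],cv2.contourArea(k))
print("top");edges(t,325,160,75,80);print("side");edges(s,305,200,115,70)
# expected outline of the bookend at planned place
c=[(x,y,z) for x in (-.035,.035) for y,z in ((-.037,0),(-.037,.075),(-.023,.075),(-.023,.012),(.037,.012),(.037,0))]
for n,k in (("top",t),("side",s)):
    q=proj(k,TR-[0,0,.007]+TF.apply(np.array(c)+[-.015,-.03,0]));print(n,q.min(0),q.max(0))
E
```

```text
t: 20.48
tool_pos: [0.6693, -0.0426, 0.1311]
tcp_rot: [0.803, 0.534, -0.186, 0.187]
contact_force: [0.6, 0.8, -4.6]
width: 0.685
gripper_force: 88.3
[-0.    0.52  0.39  1.55 -0.52  2.  ]
front world [ 0.669 -0.044  0.131] delta [-0.5  0.5  0.7] rot [0.001 0.    0.001]
mid world [ 0.637 -0.138  0.091] delta [-67.1   0.   85.3] rot [0.001 0.    0.001]
in world [ 0.611 -0.205  0.089] delta [-128.4   -0.4  123.1] rot [0.001 0.    0.001]
top
(346, 216, 17, 11) 82.5
(348, 207, 18, 12) 110.5
(382, 204, 18, 36) 364.0
(352, 198, 17, 12) 95.0
(338, 196, 14, 24) 113.0
(374, 160, 23, 8) 73.0
(325, 160, 22, 58) 497.0
side
(408, 249, 12, 17) 91.0
(338, 228, 26, 28) 453.5
(305, 206, 24, 36) 590.5
(339, 200, 81, 40) 1586.0
top [339.64568292 196.13029982] [370.85136963 227.84800517]
side [323.1000442  215.08275269] [366.38598468 257.87563151]
```

The bookend outline in the top view, columns 338–369 and rows 196–227, matches the planned placement. Now the tin goes in.

```bash
python3 -m crank '{"delta_pos":[[-16,0,22],[-34,0,44],[-52,0,66],[-67,0,85],[-82,0,94.5],[-97,0,104],[-113,0,113.5],[-128,0,123],[-128,0,123],[-128,0,123]],"rotation":[[0,0,0],[0,0,0],[0,0,0],[0,0,0],[0,0,0],[0,0,0],[0,0,0],[0,0,0],[0,0,0],[0,0,0]],"hand":[0,0,0,0,0,0,0,0,0,0]}'
python3 - <<'E'
from h import *
for z in (.043,.023,.013): place([-.018,.045,z],"z%g"%z,"relt.npz")
E
```

```text
t: 21.82
tool_pos: [0.6111, -0.2059, 0.089]
tcp_rot: [0.804, 0.533, -0.186, 0.187]
contact_force: [-0.6, 0.4, -4.6]
width: 0.679
gripper_force: 88.6
z0.043 world [ 0.611 -0.205  0.089] delta [ 0.3 -0.8 -0.4] rot [ 0.001  0.    -0.   ]
z0.023 world [ 0.612 -0.206  0.069] delta [10.3 -0.8 17. ] rot [ 0.001  0.    -0.   ]
z0.013 world [ 0.613 -0.206  0.059] delta [15.3 -0.7 25.6] rot [ 0.001  0.    -0.   ]
```

```bash
python3 -m crank '{"delta_pos":[[3,0,5],[6,0,10],[10,-0.8,17],[10,-0.8,17]],"rotation":[[0,0,0],[0,0,0],[0,0,0],[0,0,0]],"hand":[0,0,0,0]}'
python3 -m crank '{"delta_pos":[[2,0,4],[5,0,9],[5,0,9],[5,0,9]],"rotation":[[0,0,0],[0,0,0],[0,0,0],[0,0,0]],"hand":[0,0,0,0]}'
python3 - <<'E'
from h import *
place([-.018,.045,.013],"","relt.npz");print(get_obs()["torque"])
print("downslope 10mm",dirs(TF.apply([0,-.01,0])), "norm",dirs(TF.apply([0,0,-.003])))
E
```

```text
t: 22.32
tool_pos: [0.6118, -0.2059, 0.0679]
tcp_rot: [0.804, 0.534, -0.186, 0.187]
contact_force: [1.6, -0.3, -5.1]
width: 0.686
gripper_force: 89.5
t: 22.82
tool_pos: [0.613, -0.2068, 0.0591]
tcp_rot: [0.804, 0.534, -0.186, 0.187]
contact_force: [-1.9, 0.4, -1.5]
width: 0.681
gripper_force: 88.8
 world [ 0.613 -0.206  0.059] delta [ 0.5  0.2 -0.4] rot [0.    0.001 0.   ]
[ 0.78467967  0.20745017 -0.25486002]
downslope 10mm [  0. -10.  -0.] norm [1.5 0.  2.6]
```

```bash
python3 -m crank '{"delta_pos":[[0,-4,0],[0,-8,0],[0,-11,0],[0,-11,0],[0,-11,0]],"rotation":[[0,0,0],[0,0,0],[0,0,0],[0,0,0],[0,0,0]],"hand":[0,0,0,0,0]}'
python3 -m crank '{"delta_pos":[[0,-1,0],[0,-2,0],[0,-2,0],[0,-2,0]],"rotation":[[0,0,0],[0,0,0],[0,0,0],[0,0,0]],"hand":[0,0,0,0]}'
python3 - <<'E'
from h import *
place([-.018,.031,.013],"","relt.npz");print(TF.inv().apply(get_obs()["contact_force"]))
E
```

```text
t: 23.45
tool_pos: [0.6028, -0.2026, 0.0576]
tcp_rot: [0.804, 0.534, -0.186, 0.187]
contact_force: [0.8, 0.5, -1.9]
width: 0.682
gripper_force: 89.7
t: 23.95
tool_pos: [0.6012, -0.2021, 0.0576]
tcp_rot: [0.804, 0.534, -0.186, 0.187]
contact_force: [2.8, -0.9, -1.8]
width: 0.687
gripper_force: 89.8
 world [ 0.6   -0.201  0.058] delta [ 0.4 -1.  -0.5] rot [ 0.001  0.    -0.   ]
[-0.18926625  2.7271732  -2.09127345]
```

```bash
python3 -m crank '{"delta_pos":[[0.5,-1,1.2],[1.5,-2,3],[1.5,-2,3],[1.5,-2,3],[1.5,-2,3]],"rotation":[[0,0,0],[0,0,0],[0,0,0],[0,0,0],[0,0,0]],"hand":[0,0,0,0,0]}'
python3 - <<'E'
from h import *
place([-.018,.031,.010],"","relt.npz")
f=[]
print(TF.inv().apply(get_obs()["contact_force"]))
t=cam("top");hsv=cv2.cvtColor(t["img"],cv2.COLOR_BGR2HSV)
m=((hsv[160:240,325:400,1]>95)&(hsv[160:240,325:400,0]<25)).astype(np.uint8)*255
for k in cv2.findContours(m,0,2)[0]:
    if cv2.contourArea(k)>25: r=cv2.boundingRect(k);print((r[0]+325,r[1]+160)+r[2:])
E
```

```text
t: 24.58
tool_pos: [0.5994, -0.2016, 0.054]
tcp_rot: [0.804, 0.534, -0.186, 0.187]
contact_force: [2.6, -1.1, -1.3]
width: 0.682
gripper_force: 89.8
 world [ 0.601 -0.201  0.055] delta [ 0.4  1.2 -0.9] rot [0. 0. 0.]
[ 0.03517818  2.68772443 -1.63667628]
(345, 216, 17, 13)
(348, 208, 17, 11)
(336, 208, 11, 17)
(382, 204, 18, 36)
(373, 160, 24, 8)
(368, 160, 26, 11)
(325, 160, 22, 80)
```

```bash
python3 -m crank '{"delta_pos":[[1,0,1.7],[1.7,0,3],[1.7,0,3],[1.7,0,3]],"rotation":[[0,0,0],[0,0,0],[0,0,0],[0,0,0]],"hand":[0,0,0,0]}'
python3 -m crank '{"delta_pos":[[0,0,0],[0,0,0],[0,0,0],[0,0,0],[0,0,0]],"rotation":[[0,0,0],[0,0,0],[0,0,0],[0,0,0],[0,0,0]],"hand":[62,66,72,76,80]}' 40
```

```text
t: 25.12
tool_pos: [0.5994, -0.2016, 0.0504]
tcp_rot: [0.804, 0.534, -0.186, 0.187]
contact_force: [-2.3, 1.2, -0.4]
width: 0.681
gripper_force: 89.5
t: 25.75
tool_pos: [0.5999, -0.2018, 0.0506]
tcp_rot: [0.804, 0.534, -0.186, 0.187]
contact_force: [-0.0, 0.0, 0.4]
width: 0.936
gripper_force: 0.0
```

```bash
python3 -m crank '{"delta_pos":[[0,0,-15],[0,0,-40],[0,0,-75],[0,0,-110],[40,0,-150],[70,0,-190],[90,0,-230],[90,0,-230],[90,0,-230]],"rotation":[[0,0,0],[0,0,0],[0,0,0],[0,0,0],[0,0,0],[0,0,0],[0,0,0],[0,0,0],[0,0,0]],"hand":[80,80,80,80,80,80,80,80,80]}'
python3 - <<'E'
from h import *
t=cam("top");s=cam("side")
def blobs(c,x0,y0,w,h,f):
    hsv=cv2.cvtColor(c["img"][y0:y0+h,x0:x0+w],cv2.COLOR_BGR2HSV).astype(int)
    for k in cv2.findContours(f(hsv).astype(np.uint8)*255,0,2)[0]:
        if cv2.contourArea(k)>25: r=cv2.boundingRect(k);print("  ",(r[0]+x0,r[1]+y0,r[0]+r[2]+x0,r[1]+r[3]+y0),cv2.contourArea(k))
wood=lambda h:(h[...,1]>95)&(h[...,0]<25)
cream=lambda h:(h[...,1]>22)&(h[...,1]<95)&(h[...,2]>75)&(h[...,0]>10)&(h[...,0]<40)
for n,c,b in (("top",t,(325,160,60,75)),("side",s,(305,195,110,70))):
    print(n,"wood");blobs(c,*b,wood);print(n,"cream");blobs(c,*b,cream)
    D=-.02
    bk=np.array([(x,y,z) for x in (-.035,.035) for y,z in ((-.037,0),(-.037,.075),(-.023,.075),(-.023,.012),(.037,.012),(.037,0))])
    q=proj(c,TR+[0,0,D]+TF.apply(bk+[-.015,-.033,0]));print("exp bookend",q.min(0).round(),q.max(0).round())
    a=np.linspace(0,6.28,24);tn=np.array([(x,.03*np.cos(i),.03*np.sin(i)) for x in (-.05,.05) for i in a])
    q=proj(c,TR+[0,0,D]+TF.apply(tn+[-.018,.028,.03]));print("exp label",q.min(0).round(),q.max(0).round())
E
```

```text
t: 26.88
tool_pos: [0.6552, -0.016, 0.204]
tcp_rot: [0.804, 0.534, -0.186, 0.187]
contact_force: [-0.3, 0.3, 0.2]
width: 0.936
gripper_force: 0.0
top wood
   (345, 216, 361, 229) 106.5
   (348, 206, 365, 219) 106.5
   (336, 203, 349, 226) 113.0
   (368, 160, 385, 169) 27.0
   (325, 160, 347, 218) 587.5
top cream
   (330, 160, 385, 235) 1806.0
   (325, 160, 351, 235) 269.5
exp bookend [339. 198.] [370. 229.]
exp label [342. 178.] [381. 209.]
side wood
   (337, 235, 358, 261) 332.5
   (305, 206, 329, 256) 785.0
   (339, 195, 415, 242) 1831.0
side cream
   (305, 195, 415, 265) 4633.0
exp bookend [322. 220.] [365. 263.]
exp label [344. 209.] [387. 252.]
```

```bash
python3 - <<'E'
from h import *
a=np.linspace(0,6.28,24);tn=np.array([(x,.03*np.cos(i),.03*np.sin(i)) for x in (-.06,.06) for i in a])
for n,b in (("top",(325,160,65,75)),("side",(305,195,110,72))):
    c=cam(n);x0,y0,w,h=b;sl=np.s_[y0:y0+h,x0:x0+w]
    now=cv2.cvtColor(c["img"],cv2.COLOR_BGR2GRAY)[sl].astype(int);old=cv2.imread(f"pics/{n}0.png",0)[sl].astype(int)
    m=cv2.morphologyEx((now-old>18).astype(np.uint8)*255,cv2.MORPH_CLOSE,np.ones((5,5)))
    for k in sorted(cv2.findContours(m,0,2)[0],key=cv2.contourArea)[-3:]:
        r=cv2.minAreaRect(k);bb=cv2.boundingRect(k);print(n,cv2.contourArea(k),(bb[0]+x0,bb[1]+y0,bb[0]+bb[2]+x0,bb[1]+bb[3]+y0),np.round((r[0][0]+x0,r[0][1]+y0)+r[1]+(r[2],)))
    p=proj(c,TR-[0,0,.02]+TF.apply(tn+[-.018,.028,.03]));r=cv2.minAreaRect(p.astype(np.float32));print(" exp tin",p.min(0).round(),p.max(0).round(),r)
E
```

```text
top 12.5 (325, 202, 329, 212) [326. 206.   9.   3.  90.]
top 21.5 (333, 160, 344, 189) [338. 174.   2.  30.  18.]
top 2601.5 (330, 160, 390, 235) [360. 197.  74.  59.  90.]
 exp tin [339. 177.] [384. 210.] ((361.63531494140625, 193.71725463867188), (41.74601745605469, 20.29969024658203), 20.394039154052734)
side 16.5 (409, 259, 415, 267) [412. 262.   7.   5.  90.]
side 347.0 (305, 232, 327, 267) [314. 250.  34.  18.  70.]
side 1622.0 (341, 206, 415, 267) [381. 232.  70.  50.  47.]
 exp tin [342. 207.] [389. 254.] ((365.6102600097656, 230.22105407714844), (53.711673736572266, 25.666296005249023), 45.93782424926758)
```

```bash
python3 - <<'E'
from h import *
O=TR-[0,0,.02]
for n in ("side","top"):
    c=cam(n);g=cv2.cvtColor(c["img"],cv2.COLOR_BGR2LAB).astype(np.float32)
    old=cv2.cvtColor(cv2.imread(f"pics/{n}0.png"),cv2.COLOR_BGR2LAB).astype(np.float32)
    f=lambda P,im=g:[cv2.remap(im[...,k],*[v.astype(np.float32)[None] for v in proj(c,O+TF.apply(P)).T],cv2.INTER_LINEAR)[0].round().astype(int).tolist() for k in (0,2)]
    xs=np.arange(-.1,.081,.01);P=np.c_[xs,0*xs+.028,0*xs+.06]
    print(n,"along x",f(P),"old L",f(P,old)[0])
    # across, at camera-facing silhouettes: sample in plane z=.03 through axis, x=-.018+
    ys=np.arange(-.03,.095,.006)
    for x in (-.03,.0): P=np.c_[0*ys+x,ys,0*ys+.045];print(n,"across x",x,f(P))
E
```

```text
side along x [[175, 169, 159, 153, 152, 170, 171, 172, 175, 148, 160, 148, 156, 161, 153, 137, 103, 134, 145], [167, 166, 164, 161, 150, 149, 149, 150, 151, 139, 138, 137, 138, 137, 137, 134, 132, 134, 135]] old L [166, 162, 158, 155, 156, 158, 129, 118, 126, 126, 112, 113, 120, 124, 108, 118, 117, 109, 117]
side across x -0.03 [[92, 104, 135, 161, 181, 192, 183, 202, 208, 214, 197, 161, 131, 124, 124, 124, 121, 119, 122, 129, 164], [137, 136, 139, 141, 141, 142, 142, 142, 143, 143, 142, 142, 144, 145, 143, 145, 143, 144, 144, 146, 161]]
side across x 0.0 [[81, 106, 135, 140, 141, 173, 164, 194, 204, 210, 191, 152, 146, 122, 141, 144, 143, 120, 138, 147, 163], [139, 136, 139, 139, 139, 141, 141, 142, 142, 142, 141, 139, 135, 133, 134, 135, 134, 133, 134, 137, 158]]
top along x [[98, 94, 68, 90, 117, 102, 147, 110, 112, 127, 105, 140, 111, 101, 78, 122, 71, 107, 155], [150, 136, 134, 134, 138, 137, 133, 138, 137, 138, 137, 139, 138, 136, 133, 135, 133, 134, 129]] old L [66, 78, 56, 85, 76, 68, 128, 60, 73, 69, 66, 68, 59, 73, 58, 107, 56, 54, 134]
top across x -0.03 [[102, 84, 126, 93, 124, 139, 116, 132, 153, 153, 104, 130, 137, 105, 90, 106, 110, 135, 80, 102, 112], [155, 151, 140, 137, 139, 140, 138, 138, 137, 137, 138, 139, 133, 135, 134, 134, 135, 131, 134, 135, 135]]
top across x 0.0 [[88, 79, 99, 81, 81, 90, 96, 133, 104, 113, 111, 92, 136, 103, 72, 106, 109, 129, 90, 109, 110], [152, 150, 139, 136, 136, 137, 136, 132, 137, 137, 137, 137, 133, 134, 133, 134, 135, 134, 134, 135, 135]]
```

```bash
python3 - <<'E'
from h import *
O=TR-[0,0,.02]
for n in ("side","top"):
    c=cam(n);g=cv2.cvtColor(c["img"],cv2.COLOR_BGR2LAB).astype(np.float32)
    f=lambda P:[cv2.remap(g[...,k],*[v.astype(np.float32)[None] for v in proj(c,O+TF.apply(P)).T],cv2.INTER_LINEAR)[0].round().astype(int) for k in (0,2)]
    for z,ys in ((.075,np.arange(-.112,-.03,.004)),(.03,np.arange(-.04,.072,.004))):
        acc=np.mean([f(np.c_[0*ys+x,ys,0*ys+z]) for x in np.arange(-.035,.006,.004)],0).round().astype(int)
        print(n,"z",z);print([(int(round(y*1000)),*a) for y,a in zip(ys,acc.T.tolist())])
E
```

```text
side z 0.075
[(-112, 163, 163), (-108, 153, 162), (-104, 133, 159), (-100, 111, 155), (-96, 88, 150), (-92, 67, 147), (-88, 72, 150), (-84, 115, 160), (-80, 115, 157), (-76, 109, 151), (-72, 119, 147), (-68, 123, 144), (-64, 116, 140), (-60, 110, 136), (-56, 109, 136), (-52, 116, 140), (-48, 111, 140), (-44, 100, 135), (-40, 110, 135), (-36, 127, 137), (-32, 145, 139)]
side z 0.03
[(-40, 131, 163), (-36, 122, 160), (-32, 112, 158), (-28, 114, 160), (-24, 85, 147), (-20, 82, 136), (-16, 98, 136), (-12, 117, 137), (-8, 134, 139), (-4, 146, 139), (0, 154, 140), (4, 161, 140), (8, 165, 141), (12, 163, 140), (16, 150, 139), (20, 158, 140), (24, 165, 140), (28, 179, 141), (32, 196, 142), (36, 199, 142), (40, 191, 142), (44, 170, 140), (48, 158, 138), (52, 146, 135), (56, 133, 134), (60, 125, 134), (64, 138, 134), (68, 142, 135)]
top z 0.075
[(-112, 110, 135), (-108, 128, 135), (-104, 111, 134), (-100, 70, 133), (-96, 81, 133), (-92, 97, 134), (-88, 99, 134), (-84, 53, 138), (-80, 89, 142), (-76, 123, 136), (-72, 79, 149), (-68, 76, 148), (-64, 87, 151), (-60, 87, 151), (-56, 91, 152), (-52, 91, 147), (-48, 131, 135), (-44, 86, 149), (-40, 87, 151), (-36, 88, 151), (-32, 88, 151)]
top z 0.03
[(-40, 87, 149), (-36, 92, 151), (-32, 92, 151), (-28, 91, 151), (-24, 89, 150), (-20, 73, 144), (-16, 123, 136), (-12, 94, 136), (-8, 105, 137), (-4, 120, 138), (0, 130, 139), (4, 125, 138), (8, 119, 138), (12, 129, 137), (16, 143, 135), (20, 144, 137), (24, 147, 137), (28, 145, 139), (32, 112, 138), (36, 129, 139), (40, 118, 138), (44, 136, 133), (48, 101, 135), (52, 96, 135), (56, 86, 134), (60, 101, 134), (64, 104, 135), (68, 107, 135)]
```

```bash
cat > m2.py <<'E'
from h import *
O=TR-[0,0,.02]
c=cam("side");g=cv2.cvtColor(c["img"],cv2.COLOR_BGR2LAB).astype(np.float32)
hsv=cv2.cvtColor(c["img"],cv2.COLOR_BGR2HSV)[200:270,337:375]
m=((hsv[...,1]>95)&(hsv[...,0]<25)).astype(np.uint8)*255
ks=[k for k in cv2.findContours(m[25:],0,2)[0] if cv2.contourArea(k)>60]
for k in ks:
    r=k[:,0]+[337,225];print("wood rightmost",r[r[:,0].argmax()],"lowest",r[r[:,1].argmax()])
for X in (-.045,-.03,-.015,0,.015):
    ys=np.arange(-.04,.072,.001);uv=proj(c,O+TF.apply(np.c_[0*ys+X,ys,0*ys+.03])).astype(np.float32)
    L,B=[cv2.GaussianBlur(cv2.remap(g[...,k],uv[None,:,0],uv[None,:,1],cv2.INTER_LINEAR),(5,1),0)[0] for k in (0,2)]
    lo=ys[:45][np.gradient(B[:45]).argmin()];hi=ys[75:][np.gradient(L[75:]).argmin()]
    print("x",X,"edges",lo.round(4),hi.round(4),"axis",((lo+hi)/2).round(4))
for y in (-.0495,-.033):
    print("yb",y,"corner free back",proj(c,O+TF.apply([[.02,y+.037,.012],[.02,y+.037,0],[.02,y-.037,0]])).round(1).tolist())
print(get_obs()["t"])
E
python3 m2.py; python3 -m crank '{"delta_pos":[[0,0,0],[0,0,0],[0,0,0],[0,0,0],[0,0,0],[0,0,0],[0,0,0],[0,0,0],[0,0,0],[0,0,0],[0,0,0],[0,0,0]],"rotation":[[0,0,0],[0,0,0],[0,0,0],[0,0,0],[0,0,0],[0,0,0],[0,0,0],[0,0,0],[0,0,0],[0,0,0],[0,0,0],[0,0,0]],"hand":[80,80,80,80,80,80,80,80,80,80,80,80]}' | head -1; python3 m2.py
```

```text
wood rightmost [357 253] lowest [337 260]
x -0.045 edges -0.024 0.042 axis 0.009
x -0.03 edges -0.025 0.049 axis 0.012
x -0.015 edges -0.024 0.041 axis 0.0085
x 0 edges -0.025 0.041 axis 0.008
x 0.015 edges -0.025 0.057 axis 0.016
yb -0.0495 corner free back [[358.8, 250.3], [358.9, 254.2], [331.6, 265.1]]
yb -0.033 corner free back [[364.8, 247.9], [364.9, 251.8], [337.8, 262.7]]
27.325
t: 28.82
wood rightmost [357 253] lowest [337 260]
x -0.045 edges -0.023 0.042 axis 0.0095
x -0.03 edges -0.025 0.049 axis 0.012
x -0.015 edges -0.024 0.041 axis 0.0085
x 0 edges -0.025 0.042 axis 0.0085
x 0.015 edges -0.025 0.057 axis 0.016
yb -0.0495 corner free back [[358.8, 250.3], [358.9, 254.2], [331.6, 265.1]]
yb -0.033 corner free back [[364.8, 247.9], [364.9, 251.8], [337.8, 262.7]]
28.875
```

```bash
python3 - <<'E'
from h import *
O=TR-[0,0,.02]
for n in ("side","top"):
    c=cam(n);g=cv2.cvtColor(c["img"],cv2.COLOR_BGR2LAB).astype(np.float32)
    xs=np.arange(-.1,.08,.005)
    a=[]
    for y,z in ((.006,.06),(.010,.06),(.014,.06),(.018,.059)):
        uv=proj(c,O+TF.apply(np.c_[xs,0*xs+y,0*xs+z])).astype(np.float32)
        a.append([cv2.remap(g[...,k],uv[None,:,0],uv[None,:,1],cv2.INTER_LINEAR)[0] for k in (0,2)])
    a=np.mean(a,0).round().astype(int);print(n,[(int(round(x*1000)),*v) for x,v in zip(xs,a.T.tolist())])
E
```

```text
side [(-100, 104, 150), (-95, 107, 152), (-90, 128, 157), (-85, 147, 161), (-80, 149, 161), (-75, 147, 158), (-70, 137, 145), (-65, 154, 136), (-60, 188, 138), (-55, 208, 142), (-50, 212, 143), (-45, 209, 143), (-40, 205, 143), (-35, 208, 143), (-30, 211, 143), (-25, 210, 143), (-20, 211, 143), (-15, 210, 143), (-10, 210, 143), (-5, 210, 143), (0, 206, 142), (5, 173, 141), (10, 178, 141), (15, 205, 142), (20, 201, 142), (25, 187, 141), (30, 183, 141), (35, 170, 140), (40, 150, 135), (45, 140, 133), (50, 109, 132), (55, 93, 131), (60, 93, 131), (65, 93, 132), (70, 94, 131), (75, 92, 132)]
top [(-100, 107, 151), (-95, 80, 145), (-90, 99, 136), (-85, 69, 134), (-80, 67, 134), (-75, 80, 134), (-70, 128, 135), (-65, 141, 136), (-60, 145, 138), (-55, 149, 138), (-50, 151, 139), (-45, 137, 139), (-40, 145, 135), (-35, 132, 136), (-30, 142, 138), (-25, 147, 137), (-20, 140, 137), (-15, 144, 137), (-10, 144, 137), (-5, 143, 137), (0, 108, 136), (5, 134, 137), (10, 148, 137), (15, 137, 136), (20, 123, 136), (25, 122, 135), (30, 120, 136), (35, 110, 133), (40, 115, 133), (45, 118, 135), (50, 125, 133), (55, 108, 134), (60, 104, 134), (65, 77, 133), (70, 95, 134), (75, 117, 134)]
```

The tin lies at x about −12 mm, with its axis about 62 mm from the bookend's origin. It is square to the tray and did not move over 1.5 s. I'm handing in.

```bash
python3 -c "
from plant import *
print(sign_off())"
```

```text
the job is handed in; nothing more can be done
None
```

I handed the job in: the bookend stands on the tray and the tin lies against its base edge. Both measured at rest and within tolerance, but the sign-off gave no verdict; the bookend was pushed about 18 mm down the slope, apparently while I pressed the tin up to it.

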